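Ball painting on a carried tray

ROBOT

A 7-joint arm with a two-finger parallel gripper is mounted at the origin on the work surface. World frame = base frame: x ahead of the robot, y to its left, z up, the work surface at z = 0. Lengths are in m, angles in rad, forces in N, time in s.
With the tool pointing down it reaches from about 0.35 to 0.9 m from the base axis. Payload 19.9 kg.
Tool frame: the origin (TCP) lies on the centre line of the jaws, within the pads' length; the fingertips stand 19 mm ahead of it and the grasp point (between the pads) is the TCP; z points along the fingers, y is the line along which they close (so a half turn about z gives the same grasp; the last joint's range is limited). The gripper opens to 94 mm and grips with 3 to 60 N. Pads are 16 mm wide; open, the fingers measure 119 mm over their backs; the gripper's body (75 mm by 177 mm) begins 78 mm behind the grasp point.
Start: joints at [1.268, 0.417, -0.01, 1.614, 0.005, 1.111, -0.053], TCP at [0.162, -0.604, 0.224] pointing down, gripper open.
Joint ranges: [-2.81, 2.81], [-0.39, 2.02], [-1.27, 1.25], [0.06, 2.57], [-1.19, 4.33], [0.19, 2], [-2.82, 2.82]. Speed limits (rad/s): [1.89, 1.89, 2.39, 2.39, 3.01, 3.01, 3.01].

INTERFACE

Orientations are given as a unit quaternion [w, x, y, z].
In Python, from station import env gives the robot as it stands.
- The arm moves only by the tool servo_tool, never from a script. Its argument "deltas" is a list that holds one entry, the list of rows, each a list of 4 numbers: the shift along the world's x, y, z in cm, then the turn about the world's z in rad. In form: [[[tx, ty, tz, twist], ...]]. A call has 1 to 20 rows; each row shifts and turns the commanded pose from where the row before left it; what a row does not reach is not made up. A row lasts 1/10 s, in which the tool goes at most 50 mm and 8.59 degrees, less where a joint would pass 70% of its speed; a pose out of reach is approached as far as the arm can. A call is refused whole if a number of a shift passes 5 or a number of a turn 0.15, either way. A call with a gripper value outside its range is refused whole. "gripper" is the opening, from 0 (shut) to 1 (fully open), set as the call begins (left out, the last holds). The fingers move at their own pace and stop on an object; "newtons" is the grip in N (left out, the last holds). Time passes only in rows, so rows that do not move let the fingers close. It gives the time, the measured TCP pose, the force, the opening and the grip force at its end, in the units of the state.
- env.state(): the state, without advancing time (a new reading comes with each control period).
- env.capture(name): name is "side" or "top"; returns (picture, depth): 400x640x3 uint8, blue, green, red; 400x640 float32, m along the optical axis (not along the pixel's ray), 0 where there is no reading.
- env.camera_info(name): a dict with "fx", "fy", "cx", "cy" (pixels), "camera_from_world" (4x4, takes a point from world to camera coordinates). Camera axes: x right, y down, z forward; pixel columns grow to the right and rows downward; lengths in m; the calibration is good to about 2 mm. A picture is of the moment at which its call begins. camera_info takes no time and is no camera call.
- env.hand_in(): hands the job in; it is judged then, once.
The state is a dict: "time_s": time; "qpos": joint angles; "qd": joint speeds; "joint_efforts": joint torques, N m; "eef_pos": TCP position; "ee_rot": TCP orientation; "force": force on the tool from outside, world axes, zero at the start; "moment": the same for the moment, N m; "grip_width": finger opening in m; "finger_force": force on a finger pad.
Only numpy, scipy, OpenCV 4.12 (cv2) and the standard library are available. Lean on these libraries where they do the work, as an engineer would, in place of code of your own. Each camera call takes 0.05 s, during which the arm holds its last target. There are 200 camera calls.

TASK

Ball painting: a foam ball wet with white paint lies on the brown sheet in the carrying tray, towards one end. Take the tray by its grip bar, lift it well clear of the table and tilt it so that the ball rolls along the sheet to about as far on the other side of the middle as it started, then back to where it started, then into the middle, and keep it there for two seconds; the wet ball must never touch the rim or the gripper. Carry the tray over to the newspaper with the ball in the middle, steady it there, set the tray down gently, square on the middle of the newspaper and lengthwise like it, and let go with the ball at rest in the middle of the tray; leave everything else alone.

Things in the scene. Friction and masses are not known exactly. Their poses are not given: they have to be found in the camera images.
- tray: plywood carrying tray, 314 (x) x 264 (y) mm over all, about 550 g, mass centre 41 mm up. Flat smooth floor 8 mm thick, 290 x 220 mm inside a rim 12 mm thick that stands 24 mm above it. A board rises from the middle of each long side (at y = +-127 mm, at most 110 mm wide, 200 mm tall); a squared bar joins their tops. Origin: centre of the underside; x along the tray, y along the bar, z up
- tray_bar (a point): middle of the tray's grip bar, 175 mm above the underside over the tray's middle; the bar runs along the tray's y, 22 mm wide (along x), 30 mm tall, 244 mm free between the uprights; take it from above with the fingers closing along the tray's x. Tray frame axes
- ball_center (a point): centre of the loose white foam ball, 120 mm diameter, about 70 g, starting 52 to 75 mm from the tray's middle towards its +x end, up to 25 mm to the side. It rolls from a slope of about 0.0083 rad (rolling resistance 0.5 mm) and gains about 7 m/s2 per rad of slope beyond that. It touches the rim with its centre 97 mm along x or 62 mm along y from the tray's middle. Its axes turn with it
- newspaper: folded newspaper lying flat and fixed on the table, 400 (x) x 310 (y) x 3 mm. Origin: centre of its underside; x along its length
- slice_a: round wood slice with bark, 84 mm diameter, 22 mm thick, between tray and newspaper. Origin: centre of the underside. Leave alone
- jar: small paint jar, 48 mm diameter, 55 mm tall, between tray and newspaper. Origin: centre of the underside. Leave alone
- brush: paint brush, 200 mm long, lying along x between tray and newspaper. Origin: underside. Leave alone
- pot: small round paint pot, 40 mm diameter, 35 mm tall, between slice and jar. Origin: centre of the underside. Leave alone
Not all that is in view belongs to the job. There is more than one size of the part that bears ball_center; the job needs the smaller.

How it is judged:
On the way, in this order (a step that is already met when the one before it is completed fails the run):
1. with the tray lifted clear of the table, the ball rolls to the other side of the middle (45 mm or more towards the tray's -x end) (height (world z) of tray above 0.03 m and x of ball_center in the frame of tray below -0.045 m), for 0.1 s.
2. with the tray still lifted, the ball rolls back to the side where it started (45 mm or more towards the tray's +x end) (height (world z) of tray above 0.03 m and x of ball_center in the frame of tray above 0.045 m), for 0.1 s.
3. with the tray still lifted, the ball is kept in the middle (within 25 mm) for two seconds (height (world z) of tray above 0.03 m and horizontal distance between ball_center and tray below 0.025 m), for 2 s.
4. the tray is held over the newspaper with the ball in the middle (within 25 mm) for half a second (height (world z) of tray above 0.012 m and horizontal distance between tray and newspaper below 0.07 m and horizontal distance between ball_center and tray below 0.025 m), for 0.5 s.
At the end, for the whole second after the job is handed in: The tray stands flat on the newspaper, its middle within 40 mm of the newspaper's and its length within 0.2 rad of the newspaper's, released and at rest (under 20 mm/s), with the ball at rest (under 30 mm/s) within 30 mm of the tray's middle (horizontal distance between tray and newspaper below 0.04 m and angle between the x axis of tray and the x axis of newspaper, either way round below 0.2 rad and angle between tray's own z axis and vertical below 0.03 rad and height (world z) of tray below 0.008 m and contact force between tray and newspaper above 1 N and horizontal distance between ball_center and tray below 0.03 m and linear speed of ball below 0.03 m/s and linear speed of tray below 0.02 m/s); the robot touches nothing.
It fails at once if the ball touches the rim or leaves the tray (x of ball_center in the frame of tray above 0.0965 m or x of ball_center in the frame of tray below -0.0965 m or y of ball_center in the frame of tray above 0.0615 m or y of ball_center in the frame of tray below -0.0615 m).
It fails at once if the gripper touches the wet ball (contact force between the fingers and ball above 0.5 N).
It fails at once if the tray is tipped by more than 0.3 rad (angle between tray's own z axis and vertical above 0.3 rad).
It fails at once if the tray is slammed or pressed on the newspaper with more than 50 N (contact force between tray and newspaper above 50 N).
It fails at once if another thing on the table is moved by more than 20 mm (distance of any of slice_a, jar, brush, pot from where it was at the start of the episode above 0.02 m).
It also fails if it takes over 72 s, if anything falls off the work surface, if the arm or the gripper's body presses on something with over 40 N, if the wrist force passes 120 N, or if a joint passes its speed limit or range.

## Working session

There is one attempt and no reset: what is moved stays moved. The work goes in short steps, Python scripts to look and compute and a tool call to move; the robot and the scene stay as the last step left them, time stands still between calls to the robot, and variables do not carry over. Pictures are saved under pics/ and viewed, at most 10 in all, crops included, and the job is handed in when it is done.

Besides the shell and the picture viewer there is one more tool, called as name([rows], argument=value, ...), one row to a line, values as JSON. servo_tool: Moves the arm, as the interface text tells. Its arguments: {"type":"object","properties":{"deltas":{"type":"array","items":{"type":"array","items":{"type":"array","items":{"type":"number"}}}},"gripper":{"type":"number"},"newtons":{"type":"number"}},"required":["deltas"]}

```bash
ls; mkdir -p pics
python3 - <<'E'
from station import env
import cv2,numpy as np
for n in("side","top"):
    p,d=env.capture(n); cv2.imwrite(f"pics/{n}0.png",p); np.savez(f"{n}0.npz",p=p,d=d)
    c=env.camera_info(n); print(n,c['fx'],c['cx'],c['cy'],np.round(np.linalg.inv(c['camera_from_world']),3).tolist())
print(env.state())
E
```

```text
pics
side 429.24804623259087 324.10911356128116 200.89043878575453 [[-0.806, -0.423, 0.415, 0.053], [-0.592, 0.586, -0.554, 0.611], [-0.009, -0.692, -0.722, 0.861], [0.0, 0.0, 0.0, 1.0]]
top 401.42988587606243 315.9176782051775 195.39064490930522 [[0.02, -0.998, 0.068, 0.404], [-1.0, -0.019, 0.019, 0.03], [-0.018, -0.068, -0.998, 1.121], [0.0, 0.0, 0.0, 1.0]]
{'time_s': 0.1, 'qpos': array([ 1.26750406,  0.4179088 , -0.01030577,  1.61410304,  0.00469491,
        1.1106974 , -0.05299281]), 'qd': array([-0.00198813, -0.00200003, -0.00034907, -0.0003543 ,  0.0008819 ,
       -0.00042231,  0.00103407]), 'joint_efforts': array([ 2.80786946e-03, -8.52577114e+01,  6.41439278e-01, -4.26699400e+01,
       -4.87976067e-02,  1.63729268e-02,  6.66007196e-06]), 'eef_pos': array([ 0.16167001, -0.60340222,  0.22389583]), 'ee_rot': array([-5.35064372e-04,  9.91444173e-01,  1.30530280e-01, -1.10638003e-04]), 'force': array([-0.03891796,  0.08486527,  0.104809  ]), 'moment': array([-0.04394231,  0.05877307,  0.00487638]), 'finger_force': 0.0, 'grip_width': 0.09410651620113544}
```

View pics/side0.png

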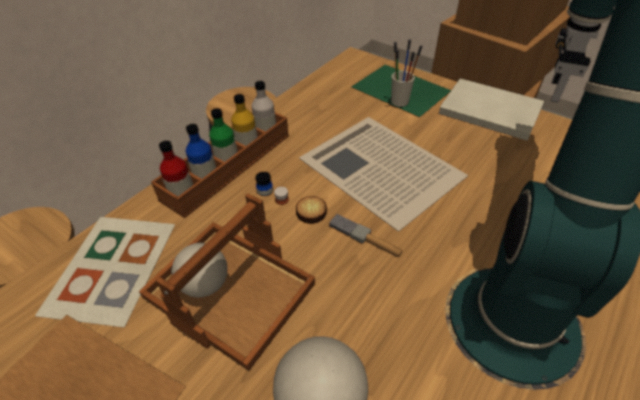

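View pics/top0.png

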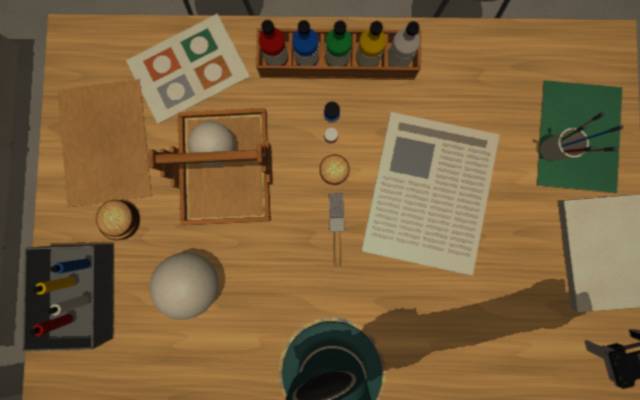

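```bash
cat > h.py <<'E'
from station import env
import cv2,numpy as np
def cloud(n,d):
    c=env.camera_info(n); v,u=np.mgrid[:400,:640]
    P=np.stack([(u-c['cx'])/c['fx']*d,(v-c['cy'])/c['fy']*d,d,np.ones_like(d)],-1)
    W=(P@np.linalg.inv(c['camera_from_world']).T)[...,:3]; W[d<=0]=np.nan; return W
def sphere(Q):
    A=np.c_[2*Q,np.ones(len(Q))]; s=np.linalg.lstsq(A,(Q**2).sum(1),rcond=None)[0]
    return s[:3],np.sqrt(s[3]+s[:3]@s[:3])
def rect(Q):
    (c,s,a)=cv2.minAreaRect((Q[:,:2]*1000).astype(np.float32)); return np.round(c,1),np.round(s,1),round(a,2)
E
python3 - <<'E'
from h import *
for n in("top","side"):
    f=np.load(n+"0.npz"); p,d=f['p'],f['d']; W=cloud(n,d); x,y,z=np.moveaxis(W,-1,0)
    hsv=cv2.cvtColor(p,cv2.COLOR_BGR2HSV); H,S,V=cv2.split(hsv)
    tab=(abs(x-.4)<.3)&(abs(y)<.1); print(n,"table z",np.nanmedian(z[tab]))
    reg=(x>.3)&(x<.8)&(y>.05)&(y<.5)
    bar=reg&(z>.165)&(z<.25); Q=W[bar]; print("bar",len(Q),rect(Q),"z pct",np.nanpercentile(z[bar],[5,50,95]).round(4))
    ball=reg&(S<70)&(z>.05)&(z<.15)&(x>.4)&(x<.65)
    ball=cv2.erode(ball.astype(np.uint8),np.ones((5,5)))>0
    print("ball",ball.sum(),sphere(W[ball]))
    big=(S<70)&(z>.03)&(z<.3)&(x>.05)&(x<.4)&(y>.2)&(y<.6)
    big=cv2.erode(big.astype(np.uint8),np.ones((5,5)))>0
    if big.sum()>50: print("big",big.sum(),sphere(W[big]))
    rim=reg&(z>.022)&(z<.045)&(S>70)&(x<.68); m=cv2.morphologyEx(rim.astype(np.uint8),cv2.MORPH_OPEN,np.ones((3,3)))
    k,l,st,ce=cv2.connectedComponentsWithStats(m)
    for i in range(1,k):
        if st[i,4]>150: print("rim comp",st[i],rect(W[l==i]))
    paper=(S<75)&(V>90)&(abs(z)<.02)&(x>.1)&(x<.75)&(y<0)&(y>-.5)
    m=cv2.morphologyEx(paper.astype(np.uint8),cv2.MORPH_CLOSE,np.ones((15,15)))
    k,l,st,ce=cv2.connectedComponentsWithStats(m); i=1+st[1:,4].argmax(); print("paper",st[i],rect(W[l==i]),np.nanmedian(z[l==i]))
    hi=(x>.3)&(x<.75)&(y>-.05)&(y<.12)&(z>.012); print("obstacles zmax",np.nanpercentile(z[hi],99.5))
    rk=(x>.65)&(x<.95)&(y<.25)&(y>-.3)&(z>.03); 
    if rk.sum(): print("rack minx maxz",np.nanpercentile(x[rk],1),np.nanpercentile(z[rk],99), np.nanpercentile(y[rk],[1,99]))
p=np.load("top0.npz")['p'][90:330,90:290]; cv2.imwrite("pics/crop.png",cv2.resize(p,None,fx=2.4,fy=2.4))
E
```

```text
top table z 0.0006263881336325827
bar 1348 (array([554.6, 309.3]), array([ 44.6, 265.3]), 3.42) z pct [0.1722 0.1897 0.2   ]
ball 579 (array([0.60877404, 0.3327332 , 0.0724124 ]), np.float64(0.055950150728928914))
big 2442 (array([0.237697  , 0.38375728, 0.08676626]), np.float64(0.08219797166608546))
rim comp [176 121   8  32 171] (array([633.7, 432.4]), array([89.7, 13.9]), 3.78)
rim comp [177 164  92  61 924] (array([478.9, 307.5]), array([166.5, 251.1]), 1.53)
paper [  362   113   136   162 15742] (array([ 715.2, -154.2]), array([0., 0.]), 0.0) 0.0031838361593994335
obstacles zmax 0.058589926037669576
rack minx maxz 0.6681438569403595 0.19997410144482997 [-0.21194789  0.21805442]
side table z 0.001146851408166949
bar 2227 (array([552.4, 311.6]), array([ 45.7, 266.8]), 3.45) z pct [0.1682 0.1894 0.2001]
ball 651 (array([0.60726385, 0.33461946, 0.06991402]), np.float64(0.05842841641615208))
big 3908 (array([0.23603103, 0.3846464 , 0.08665706]), np.float64(0.08288168935114283))
rim comp [ 201  235  114  131 1754] (array([505.9, 309. ]), array([233.3, 262. ]), 7.24)
paper [ 301  119  165  111 8599] (array([ 493.5, -253.1]), array([317.4, 392.2]), 78.25) 0.0036065408399799104
obstacles zmax 0.0579886791924172
rack minx maxz 0.6923398298938874 0.19929821066740225 [-0.20972575  0.22174408]
```

View pics/crop.png

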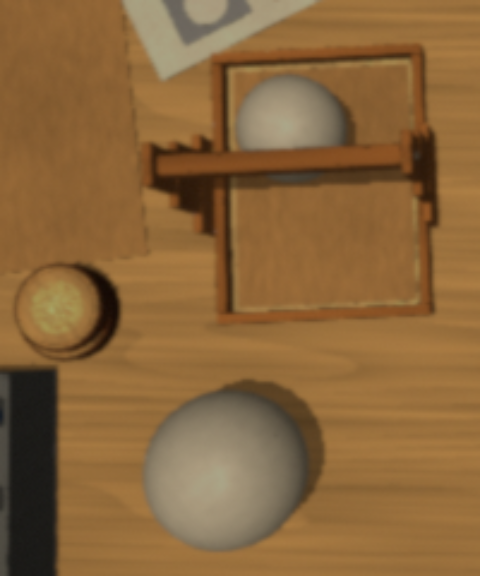

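Run:
```python
from h import *
for n in("top","side"):
    f=np.load(n+"0.npz"); p,d=f['p'],f['d']; W=cloud(n,d); x,y,z=np.moveaxis(W,-1,0)
    H,S,V=cv2.split(cv2.cvtColor(p,cv2.COLOR_BGR2HSV))
    b=(x>.45)&(x<.65)&(y>.2)&(y<.42)&(z>.183)&(z<.194); Q=W[b]
    print(n,"bar",b.sum(),rect(Q),np.median(Q[:,2]).round(4)); k=np.polyfit(Q[:,1],Q[:,0],1); print(" fit dx/dy",k[0].round(4))
    u=(x>.45)&(x<.65)&(y>.1)&(y<.5)&(z>.194)&(z<.21); print(" upright tops",u.sum(),[np.round((W[u&s].min(0)+W[u&s].max(0))/2,4) for s in((y>.31),(y<.31))])
    paper=(S<75)&(V>90)&(abs(z)<.015)&(x>.15)&(x<.75)&(y<-.02)&(y>-.48)
    m=cv2.morphologyEx(paper.astype(np.uint8),cv2.MORPH_OPEN,np.ones((3,3)))
    k,l,st,ce=cv2.connectedComponentsWithStats(m); i=1+st[1:,4].argmax(); print(" paper",st[i],rect(W[l==i]))
    rk=(x>.62)&(x<.95)&(y<.16)&(y>-.25)&(z>.02); print(" rack",np.percentile(x[rk],[.5,99]),np.percentile(y[rk],[1,99]),np.percentile(z[rk],99.5))
```

```text
top bar 879 (array([555.2, 310.1]), array([ 22.7, 220.5]), 3.78) 0.1897
 fit dx/dy -0.0657
 upright tops 175 [array([0.5473, 0.3822, 0.1989]), array([0.5629, 0.1873, 0.1992])]
 paper [  363   113   135   161 15661] (array([ 494.9, -266.4]), array([308.3, 398.4]), 78.78)
 rack [0.63834085 0.92157934] [-0.2133722   0.15690933] 0.20049369488432592
side bar 1107 (array([553.2, 310.4]), array([ 24.9, 220.8]), 4.13) 0.1902
 fit dx/dy -0.0659
 upright tops 240 [array([0.5448, 0.387 , 0.1989]), array([0.5612, 0.1848, 0.1984])]
 paper [ 303  119  161  109 8248] (array([ 493.8, -262.8]), array([307.9, 395.8]), 79.07)
 rack [0.63299718 0.90054727] [-0.21075696  0.15606245] 0.20002843593783848
```

servo_tool([
  [[2.15, 3.78, 1, 0.057], [2.15, 3.78, 1, 0.057], [2.15, 3.78, 1, 0.057], [2.15, 3.78, 0.6, 0.057], [2.15, 3.78, 0, 0.057], [2.15, 3.78, 0, 0.057], [2.15, 3.78, 0, 0.057], [2.15, 3.78, 0, 0.057], [2.15, 3.78, 0, 0.057], [2.15, 3.78, 0, 0.057], [2.15, 3.78, 0, 0.057], [2.15, 3.78, 0, 0.057], [0, 0, 0, 0]],
], gripper=1)

```text
time_s: 1.4
eef_pos: [0.4217, -0.1455, 0.2606]
ee_rot: [-0.0, 0.888, 0.459, 0.0]
force: [-0.1, 0.1, 0.1]
grip_width: 0.094
finger_force: 0.0
```

servo_tool([
  [[1.1, 3.8, 0, 0.0569], [1.1, 3.8, 0, 0.0569], [1.1, 3.8, 0, 0.0569], [1.1, 3.8, 0, 0.0569], [1.1, 3.8, 0, 0.0569], [1.1, 3.8, 0, 0.0569], [1.1, 3.8, 0, 0.0569], [1.1, 3.8, 0, 0.0569], [1.1, 3.8, 0, 0.0569], [1.1, 3.8, 0, 0.0569], [1.1, 3.8, 0, 0.0569], [1.1, 3.8, 0, 0.0569], [0, 0, 0, 0], [0, 0, 0, 0]],
])

```text
time_s: 2.8
eef_pos: [0.5516, 0.306, 0.2596]
ee_rot: [-0.0, 0.686, 0.727, -0.001]
force: [-0.1, 0.9, -0.8]
grip_width: 0.094
finger_force: 0.0
```

Run:
```python
from h import *
p,d=env.capture("side"); cv2.imwrite("pics/side1.png",p)
s=env.state(); print(s['eef_pos'],s['ee_rot'],s['time_s'])
```

```text
[0.55178996 0.30501587 0.25990028] [ 3.04241011e-07  6.86753031e-01  7.26890604e-01 -5.69076380e-04] 2.85
```

View pics/side1.png

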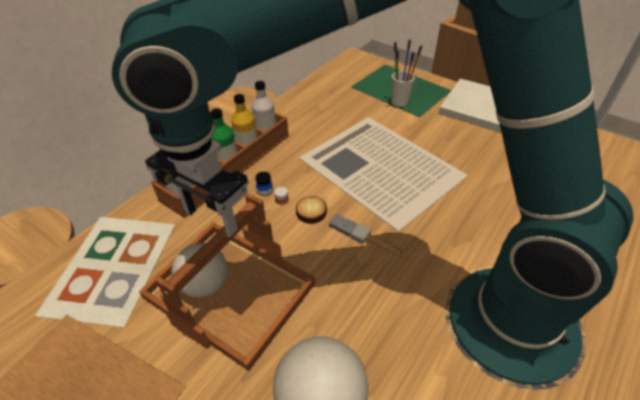

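servo_tool([
  [[0.22, 0.5, 0, 0.009], [0, 0, -1.5, 0], [0, 0, -1.5, 0], [0, 0, -1.5, 0], [0, 0, -1.5, 0], [0, 0, -1.5, 0], [0, 0, -0.8, 0], [0, 0, 0, 0], [0, 0, 0, 0]],
])

```text
time_s: 3.75
eef_pos: [0.5541, 0.3112, 0.1777]
ee_rot: [-0.0, 0.683, 0.73, 0.0]
force: [0.2, 0.6, -0.4]
grip_width: 0.0939
finger_force: 0.0
```

servo_tool([
  [[0, 0, 0, 0], [0, 0, 0, 0], [0, 0, 0, 0], [0, 0, 0, 0], [0, 0, 0, 0], [0, 0, 0, 0], [0, 0, 0, 0], [0, 0, 0, 0], [0, 0, 0, 0], [0, 0, 0, 0]],
], gripper=0.1, newtons=20)

```text
time_s: 4.75
eef_pos: [0.5541, 0.3109, 0.1775]
ee_rot: [0.0, 0.683, 0.73, 0.0]
force: [1.1, -0.2, -0.3]
grip_width: 0.0217
finger_force: 20.0
```

servo_tool([
  [[0, 0, 0, 0], [0, 0, 0, 0], [0, 0, 0.1, 0], [0, 0, 0.2, 0], [0, 0, 0.4, 0], [0, 0, 0.6, 0], [0, 0, 0.8, 0], [0, 0, 0.8, 0], [0, 0, 0.8, 0], [0, 0, 0.6, 0], [0, 0, 0.4, 0], [0, 0, 0.2, 0], [0, 0, 0.1, 0], [0, 0, 0, 0]],
], newtons=60)

```text
time_s: 6.15
eef_pos: [0.5539, 0.3109, 0.2273]
ee_rot: [-0.0, 0.683, 0.73, -0.0]
force: [-1.0, 0.9, -6.1]
grip_width: 0.0216
finger_force: 60.0
```

```bash
cat >> h.py <<'E'
from scipy.optimize import least_squares
def look(save=None):
    """ball centre in tray frame (tray = TCP in xy, yaw from tool), tray tilt from bar"""
    s=env.state(); q=s['ee_rot']; e=s['eef_pos']; yaw=2*np.arctan2(q[2],q[1])-np.pi/2
    yaw=(yaw+np.pi/2)%np.pi-np.pi/2; c,sn=np.cos(yaw),np.sin(yaw); R=np.array([[c,sn,0],[-sn,c,0],[0,0,1]])
    print("t",s['time_s'],"tcp",e.round(4),"yaw",yaw.round(4),"F",s['force'].round(2),"M",s['moment'].round(3))
    for n in("side","top"):
        p,d=env.capture(n); L=(cloud(n,d)-e)@R.T; x,y,z=np.moveaxis(L,-1,0)
        if save: cv2.imwrite(f"pics/{save}_{n}.png",p)
        S=cv2.cvtColor(p,cv2.COLOR_BGR2HSV)[...,1]
        m=(abs(x)<.15)&(abs(y)<.11)&(z<-.055)&(z>-.16)&(S<75)
        m=cv2.erode(m.astype(np.uint8),np.ones((3,3)))>0
        Q=L[m]; 
        if len(Q)>40:
            r=least_squares(lambda v:np.linalg.norm(Q-v,axis=1)-.06,np.median(Q,0)-[0,0,.03],loss='soft_l1',f_scale=.002)
            print(n,len(Q),"ball",(r.x*1000).round(1),"rms",(1000*np.sqrt(np.mean(r.fun**2))).round(2))
        b=(abs(x)<.02)&(abs(y)<.1)&(abs(y)>.03)&(abs(z-.014)<.012); B=L[b]
        if len(B)>60:
            k=np.linalg.lstsq(np.c_[B[:,1],np.ones(len(B))],B[:,2],rcond=None)[0]; print("  bar slope about x",k[0].round(4))
E
python3 - <<'E'
from h import *
look("lift")
E
```

```text
t 6.15 tcp [0.5539 0.3109 0.2273] yaw 0.0668 F [-1.03  0.87 -6.07] M [-0.075 -0.052  0.031]
side 1002 ball [  55.7   19.2 -108.9] rms 1.27
  bar slope about x -0.001
top 334 ball [  56.1   20.1 -109.2] rms 1.27
  bar slope about x -0.0018
```

servo_tool([
  [[-0.05, 0, 0.2, 0], [-0.1, 0, 0.4, 0], [-0.15, 0, 0.7, 0], [-0.2, 0, 1, 0], [-0.25, 0, 1.1, 0], [-0.3, 0, 1.1, 0], [-0.35, 0, 1.1, 0], [-0.4, 0, 1.1, 0], [-0.45, 0, 1.1, 0], [-0.5, 0, 1.1, 0], [-0.45, 0, 1.1, 0], [-0.4, 0, 1.1, 0], [-0.35, 0, 1.1, 0], [-0.3, 0, 1.1, 0], [-0.25, 0, 1, 0], [-0.2, 0, 0.8, 0], [-0.15, 0, 0.6, 0], [-0.1, 0, 0.4, 0], [-0.05, 0, 0.2, 0], [0, 0, 0, 0]],
])

```text
time_s: 8.25
eef_pos: [0.504, 0.3109, 0.3904]
ee_rot: [-0.0, 0.683, 0.73, -0.0]
force: [0.2, 0.3, -5.1]
grip_width: 0.0218
finger_force: 60.0
```

```bash
python3 - <<'E'
from h import *
look()
E
cat > plan.py <<'E'
import numpy as np
# ball in the tray frame: rel'' = -(5/7)a - .058 sign(v); rows interpolated linearly, optional 1st-order lag
def sim(rows,x0,v0=0,lag=.04,dt=.001,n=12):
    cmd=np.concatenate([[0],np.cumsum(rows),np.full(n,np.sum(rows))])/100
    t=np.arange(0,(len(cmd)-1)*.1,dt); c=np.interp(t,np.arange(len(cmd))*.1,cmd)
    p=np.zeros_like(c); u=v=0.
    for i in range(1,len(t)):          # 2nd order smoothing
        u+=(c[i]-u)*dt/lag; p[i]=p[i-1]+(u-p[i-1])*dt/lag
    a=np.gradient(np.gradient(p,dt),dt)*5/7
    x,v=x0,v0; X=[]
    for ai in a:
        if abs(v)<1e-4 and abs(ai)<.058: v=0
        else:
            f=-ai-.058*np.sign(v if abs(v)>1e-4 else -ai); w=v+f*dt
            v=0 if (v*w<0 and abs(ai)<.058) else w
        x+=v*dt; X.append(x*1000)
    return np.array(X),v
E
python3 - <<'E'
from plan import *
tri=lambda k,s:[s*min(i+1,2*k-1-i) for i in range(2*k-1)]
for lag in(.02,.05):
  for rows in(tri(6,.46),tri(6,.5),tri(5,.68),tri(8,.26)):
    X,v=sim(rows,.056,lag=lag); print(lag,len(rows),round(sum(rows),2),X[-1].round(1),X.min().round(1),v)
for rows in ([.3,.8,.6,.3],[.3,.6,.9,.6,.3],[.4,1.2,.8,.4]):
    X,v=sim(rows,.0196,lag=.04); print(sum(rows),X[-1].round(1),v)
E
```

```text
t 8.25 tcp [0.504  0.3109 0.3904] yaw 0.0668 F [ 0.2   0.32 -5.11] M [-0.094 -0.091 -0.034]
side 1716 ball [  55.4   19.5 -108.9] rms 1.06
  bar slope about x 0.0103
top 752 ball [  55.8   20.  -109.6] rms 1.1
  bar slope about x -0.0035
0.02 11 16.56 -2.2 -27.5 0
0.02 11 18.0 -11.7 -37.4 0
0.02 9 17.0 -19.7 -40.0 0
0.02 15 16.64 23.1 -7.1 0
0.05 11 16.56 2.7 -23.3 0
0.05 11 18.0 -6.1 -33.0 0
0.05 9 17.0 -14.6 -36.0 0
0.05 15 16.64 27.9 -2.7 0
2.0 15.4 0
2.7 14.5 0
2.8 10.7 0
```

Run:
```python
from plan import *
def prof(V,a,b):
    r=[];v=0
    while v+a<V-1e-9: v+=a; r.append(v)
    v=V; r.append(v)
    while v-b>.05: v-=b; r.append(round(v,2))
    return r
for a in(1.0,):
  for b in(.3,.4,.5):
    for V in(2.8,3.2,3.6):
      r=prof(V,a,b); o=[]
      for lag in(.015,.04):
        X,v=sim(r,.056,lag=lag); o+=[X[-1].round(1),X.min().round(1)]
      print(a,b,V,len(r),round(sum(r),1),o)
```

```text
1.0 0.3 2.8 12 17.5 [np.float64(-17.3), np.float64(-35.1), np.float64(-11.7), np.float64(-32.2)]
1.0 0.3 3.2 14 24.7 [np.float64(-46.1), np.float64(-72.4), np.float64(-40.5), np.float64(-68.9)]
1.0 0.3 3.6 15 29.4 [np.float64(-65.5), np.float64(-97.0), np.float64(-59.0), np.float64(-93.2)]
1.0 0.4 2.8 9 14.2 [np.float64(-6.4), np.float64(-22.3), np.float64(-3.3), np.float64(-19.6)]
1.0 0.4 3.2 11 20.4 [np.float64(-32.2), np.float64(-56.1), np.float64(-28.9), np.float64(-53.0)]
1.0 0.4 3.6 12 24.0 [np.float64(-51.1), np.float64(-75.9), np.float64(-44.1), np.float64(-72.5)]
1.0 0.5 2.8 8 12.3 [np.float64(-1.5), np.float64(-13.9), np.float64(1.7), np.float64(-11.3)]
1.0 0.5 3.2 10 17.9 [np.float64(-26.5), np.float64(-45.4), np.float64(-22.5), np.float64(-42.5)]
1.0 0.5 3.6 11 20.8 [np.float64(-41.7), np.float64(-62.1), np.float64(-35.9), np.float64(-58.9)]
```

servo_tool([
  [[-0.06, 0, 0, 0], [-0.12, 0, 0, 0], [-0.18, 0, 0, 0], [-0.24, 0, 0, 0], [-0.3, 0, 0, 0], [-0.36, 0, 0, 0], [-0.42, 0, 0, 0], [-0.48, 0, 0, 0], [-0.54, 0, 0, 0], [-0.6, 0, 0, 0], [-0.54, 0, 0, 0], [-0.48, 0, 0, 0], [-0.42, 0, 0, 0], [-0.36, 0, 0, 0], [-0.3, 0, 0, 0], [-0.24, 0, 0, 0], [-0.18, 0, 0, 0], [-0.12, 0, 0, 0], [-0.06, 0, 0, 0], [0, 0, 0, 0]],
])

```text
time_s: 10.35
eef_pos: [0.444, 0.3109, 0.3904]
ee_rot: [-0.0, 0.683, 0.73, -0.0]
force: [0.0, 0.6, -5.6]
grip_width: 0.0216
finger_force: 60.0
```

```bash
python3 - <<'E'
from h import *
look()
E
cat >> plan.py <<'E'
def prof(V,a=1.,b=.4,c=.7,tail=.07):
    r=[];v=0
    while v+a<V-1e-9: v+=a; r.append(v)
    v=V; r.append(v)
    while v-b>c: v-=b; r.append(round(v,2))
    v=min(v,c)
    while v>.03: r.append(round(v,2)); v-=tail
    return r
E
python3 - <<'E'
from plan import *
for V in(2,2.4,2.8,3.,3.2):
  for c in(.55,.7):
      r=prof(V,c=c); o=[]
      for lag in(.015,.04):
        X,v=sim(r,.056,lag=lag); o+=[X[-1].round(1),X.min().round(1)]
      print(V,c,len(r),round(sum(r),1),o,r if V in(2,3) else'')
E
```

```text
t 10.35 tcp [0.444  0.3109 0.3904] yaw 0.0668 F [ 0.01  0.6  -5.56] M [-0.036 -0.053  0.03 ]
side 1584 ball [  55.5   19.5 -108.9] rms 0.95
  bar slope about x 0.0001
top 887 ball [  56.2   19.8 -109.7] rms 1.1
  bar slope about x 0.0001
2 0.55 13 9.0 [np.float64(17.1), np.float64(16.5), np.float64(18.5), np.float64(18.4)] [1.0, 2, 1.6, 1.2, 0.8, 0.55, 0.48, 0.41, 0.34, 0.27, 0.2, 0.13, 0.06]
2 0.7 15 10.4 [np.float64(15.6), np.float64(14.9), np.float64(17.0), np.float64(17.0)] [1.0, 2, 1.6, 1.2, 0.8, 0.7, 0.63, 0.56, 0.49, 0.42, 0.35, 0.28, 0.21, 0.14, 0.07]
2.4 0.55 15 13.4 [np.float64(-6.2), np.float64(-6.9), np.float64(-3.1), np.float64(-4.5)] 
2.4 0.7 17 14.8 [np.float64(-6.7), np.float64(-7.5), np.float64(-5.1), np.float64(-5.1)] 
2.8 0.55 16 16.2 [np.float64(-20.1), np.float64(-22.4), np.float64(-16.2), np.float64(-19.7)] 
2.8 0.7 18 17.6 [np.float64(-21.7), np.float64(-22.5), np.float64(-19.9), np.float64(-20.0)] 
3.0 0.55 17 18.0 [np.float64(-29.9), np.float64(-30.9), np.float64(-25.8), np.float64(-28.1)] [1.0, 2.0, 3.0, 2.6, 2.2, 1.8, 1.4, 1.0, 0.6, 0.55, 0.48, 0.41, 0.34, 0.27, 0.2, 0.13, 0.06]
3.0 0.7 18 18.9 [np.float64(-30.3), np.float64(-31.1), np.float64(-27.8), np.float64(-28.4)] [1.0, 2.0, 3.0, 2.6, 2.2, 1.8, 1.4, 1.0, 0.7, 0.63, 0.56, 0.49, 0.42, 0.35, 0.28, 0.21, 0.14, 0.07]
3.2 0.55 18 22.4 [np.float64(-46.8), np.float64(-56.1), np.float64(-43.0), np.float64(-53.0)] 
3.2 0.7 20 23.9 [np.float64(-54.8), np.float64(-56.1), np.float64(-51.4), np.float64(-53.1)]
```

servo_tool([
  [[0.99, 0.15, 0, 0], [1.98, 0.31, 0, 0], [2.37, 0.37, 0, 0], [1.98, 0.31, 0, 0], [1.58, 0.25, 0, 0], [1.19, 0.18, 0, 0], [0.79, 0.12, 0, 0], [0.54, 0.08, 0, 0], [0.47, 0.07, 0, 0], [0.41, 0.06, 0, 0], [0.34, 0.05, 0, 0], [0.27, 0.04, 0, 0], [0.2, 0.03, 0, 0], [0.13, 0.02, 0, 0], [0.06, 0.01, 0, 0], [0, 0, 0, 0], [0, 0, 0, 0]],
])

```text
time_s: 12.15
eef_pos: [0.5769, 0.3314, 0.3905]
ee_rot: [0.0, 0.683, 0.73, -0.0]
force: [-0.5, 1.2, -6.3]
grip_width: 0.0215
finger_force: 60.0
```

Run:
```python
from h import *
look(); look()
```

```text
t 12.15 tcp [0.5769 0.3314 0.3905] yaw 0.0668 F [-0.46  1.19 -6.29] M [-0.061 -0.106 -0.038]
side 2479 ball [  -0.8   15.7 -109.2] rms 1.01
  bar slope about x 0.0152
top 61 ball [  -0.4   16.2 -109.3] rms 0.65
  bar slope about x 0.0092
t 12.25 tcp [0.5769 0.3314 0.3905] yaw 0.0668 F [-0.52  0.24 -5.74] M [ 0.003 -0.088 -0.036]
side 2417 ball [  -0.9   15.6 -109.2] rms 1.03
  bar slope about x 0.016
top 54 ball [  -1.7   16.4 -107.5] rms 0.79
  bar slope about x 0.011
```

servo_tool([
  [[-0.06, 0, 0, 0], [-0.12, 0, 0, 0], [-0.18, 0, 0, 0], [-0.24, 0, 0, 0], [-0.3, 0, 0, 0], [-0.36, 0, 0, 0], [-0.42, 0, 0, 0], [-0.48, 0, 0, 0], [-0.54, 0, 0, 0], [-0.6, 0, 0, 0], [-0.54, 0, 0, 0], [-0.48, 0, 0, 0], [-0.42, 0, 0, 0], [-0.36, 0, 0, 0], [-0.3, 0, 0, 0], [-0.24, 0, 0, 0], [-0.18, 0, 0, 0], [-0.12, 0, 0, 0], [-0.06, 0, 0, 0], [0, 0, 0, 0]],
])

```text
time_s: 14.35
eef_pos: [0.517, 0.3314, 0.3904]
ee_rot: [-0.0, 0.683, 0.73, 0.0]
force: [-0.7, 0.2, -5.7]
grip_width: 0.0211
finger_force: 60.0
```

servo_tool([
  [[0.99, 0.15, 0, 0], [1.98, 0.31, 0, 0], [2.37, 0.37, 0, 0], [1.98, 0.31, 0, 0], [1.58, 0.25, 0, 0], [1.19, 0.18, 0, 0], [0.79, 0.12, 0, 0], [0.54, 0.08, 0, 0], [0.47, 0.07, 0, 0], [0.41, 0.06, 0, 0], [0.34, 0.05, 0, 0], [0.27, 0.04, 0, 0], [0.2, 0.03, 0, 0], [0.13, 0.02, 0, 0], [0.06, 0.01, 0, 0], [0, 0, 0, 0], [0, 0, 0, 0]],
])

```text
time_s: 16.05
eef_pos: [0.6499, 0.3519, 0.3905]
ee_rot: [0.0, 0.683, 0.73, -0.0]
force: [-0.6, -0.5, -5.3]
grip_width: 0.0216
finger_force: 60.0
```

Run:
```python
from h import *
look("roll1"); look()
```

```text
t 16.05 tcp [0.6499 0.3519 0.3905] yaw 0.0669 F [-0.57 -0.51 -5.31] M [-0.063 -0.13  -0.022]
side 2481 ball [ -56.9   11.4 -109.3] rms 1.0
  bar slope about x 0.0029
  bar slope about x 0.0181
t 16.15 tcp [0.6499 0.3519 0.3905] yaw 0.0669 F [ 0.83 -0.37 -6.22] M [-0.054 -0.185  0.018]
side 2524 ball [ -56.9   11.4 -109.2] rms 1.02
  bar slope about x 0.0029
  bar slope about x 0.019
```

servo_tool([
  [[-1, 0.03, 0, 0], [-2, 0.07, 0, 0], [-2.4, 0.08, 0, 0], [-2, 0.07, 0, 0], [-1.6, 0.05, 0, 0], [-1.2, 0.04, 0, 0], [-0.8, 0.03, 0, 0], [-0.55, 0.02, 0, 0], [-0.48, 0.02, 0, 0], [-0.41, 0.01, 0, 0], [-0.34, 0.01, 0, 0], [-0.27, 0.01, 0, 0], [-0.2, 0.01, 0, 0], [-0.13, 0, 0, 0], [-0.06, 0, 0, 0], [0, 0, 0, 0], [0, 0, 0, 0]],
])

```text
time_s: 17.95
eef_pos: [0.5157, 0.3564, 0.3904]
ee_rot: [-0.0, 0.683, 0.73, -0.0]
force: [0.1, -0.5, -5.9]
grip_width: 0.0216
finger_force: 60.0
```

Run:
```python
from h import *
look()
```

```text
t 17.95 tcp [0.5157 0.3564 0.3904] yaw 0.0667 F [ 0.07 -0.5  -5.91] M [-0.04  -0.093  0.017]
side 2596 ball [   2.4    5.6 -109.1] rms 0.96
  bar slope about x 0.0313
top 608 ball [   3.2    6.2 -109.8] rms 1.05
  bar slope about x -0.0049
```

servo_tool([
  [[-1, 0.03, 0, 0], [-2, 0.07, 0, 0], [-2.4, 0.08, 0, 0], [-2, 0.07, 0, 0], [-1.6, 0.05, 0, 0], [-1.2, 0.04, 0, 0], [-0.8, 0.03, 0, 0], [-0.55, 0.02, 0, 0], [-0.48, 0.02, 0, 0], [-0.41, 0.01, 0, 0], [-0.34, 0.01, 0, 0], [-0.27, 0.01, 0, 0], [-0.2, 0.01, 0, 0], [-0.13, 0, 0, 0], [-0.06, 0, 0, 0], [0, 0, 0, 0], [0, 0, 0, 0]],
])

```text
time_s: 19.75
eef_pos: [0.3813, 0.3609, 0.3904]
ee_rot: [-0.0, 0.683, 0.73, -0.0]
force: [-0.2, 0.9, -6.6]
grip_width: 0.0217
finger_force: 60.0
```

Run:
```python
from h import *
look()
```

```text
t 19.75 tcp [0.3813 0.3609 0.3904] yaw 0.0667 F [-0.19  0.89 -6.55] M [-0.058 -0.043 -0.018]
side 1282 ball [  62.7   -0.2 -109.3] rms 0.81
  bar slope about x -0.0008
top 1485 ball [  63.7    0.  -109.9] rms 1.07
  bar slope about x 0.005
```

servo_tool([
  [[1.05, 0.07, 0, 0], [2.1, 0.14, 0, 0], [2.5, 0.17, 0, 0], [2.1, 0.14, 0, 0], [1.7, 0.11, 0, 0], [1.25, 0.08, 0, 0], [0.85, 0.06, 0, 0], [0.55, 0.04, 0, 0], [0.48, 0.03, 0, 0], [0.41, 0.03, 0, 0], [0.34, 0.02, 0, 0], [0.27, 0.02, 0, 0], [0.2, 0.01, 0, 0], [0.13, 0.01, 0, 0], [0.06, 0, 0, 0], [0, 0, 0, 0], [0, 0, 0, 0]],
])

```text
time_s: 21.55
eef_pos: [0.5209, 0.3703, 0.3904]
ee_rot: [-0.0, 0.683, 0.73, -0.0]
force: [0.1, 0.1, -6.7]
grip_width: 0.0216
finger_force: 60.0
```

Run:
```python
from h import *
look()
```

```text
t 21.55 tcp [0.5209 0.3703 0.3904] yaw 0.0669 F [ 0.1   0.1  -6.66] M [ 0.042 -0.035 -0.006]
side 2661 ball [   2.3    0.8 -109.1] rms 0.99
  bar slope about x 0.0266
top 613 ball [   3.2    1.1 -109.8] rms 1.12
  bar slope about x -0.0026
```

servo_tool([
  [[0, 0, 0, 0], [0, 0, 0, 0], [0, 0, 0, 0], [0, 0, 0, 0], [0, 0, 0, 0], [0, 0, 0, 0], [0, 0, 0, 0], [0, 0, 0, 0], [0, 0, 0, 0], [0, 0, 0, 0], [0, 0, 0, 0], [0, 0, 0, 0], [0, 0, 0, 0], [0, 0, 0, 0], [0, 0, 0, 0], [0, 0, 0, 0], [0, 0, 0, 0], [0, 0, 0, 0], [0, 0, 0, 0], [0, 0, 0, 0]],
])

```text
time_s: 23.65
eef_pos: [0.521, 0.3702, 0.3904]
ee_rot: [-0.0, 0.683, 0.73, -0.0]
force: [-0.2, -0.3, -6.2]
grip_width: 0.0219
finger_force: 60.0
```

servo_tool([
  [[-0.04, -0.06, 0, -0.004], [-0.04, -0.12, 0, -0.004], [-0.04, -0.18, 0, -0.004], [-0.04, -0.24, 0, -0.004], [-0.04, -0.3, 0, -0.004], [-0.04, -0.36, 0, -0.004], [-0.04, -0.42, 0, -0.004], [-0.04, -0.48, 0, -0.004], [-0.04, -0.54, 0, -0.004], [-0.04, -0.6, 0, -0.004], [-0.04, -0.66, 0, -0.004], [-0.04, -0.72, 0, -0.004], [-0.04, -0.78, 0, -0.004], [-0.04, -0.84, 0, -0.004], [-0.04, -0.9, 0, -0.004], [-0.04, -0.96, 0, -0.004], [-0.04, -1.02, 0, -0.004], [-0.04, -1.08, 0, -0.004], [-0.04, -1.14, 0, -0.004], [-0.04, -1.2, 0, -0.004]],
])

```text
time_s: 25.65
eef_pos: [0.513, 0.2432, 0.3904]
ee_rot: [0.0, 0.712, 0.702, -0.0]
force: [-0.7, -0.4, -5.1]
grip_width: 0.022
finger_force: 60.0
```

servo_tool([
  [[-0.04, -1.26, 0, -0.004], [-0.04, -1.32, 0, -0.004], [-0.04, -1.38, 0, -0.004], [-0.04, -1.44, 0, -0.004], [-0.04, -1.5, 0, -0.004], [-0.04, -1.56, 0, -0.004], [-0.04, -1.62, 0, -0.004], [-0.04, -1.68, 0, -0.004], [-0.04, -1.74, 0, -0.004], [-0.04, -1.8, 0, -0.004], [-0.04, -1.86, 0, -0.004], [-0.04, -1.92, 0, -0.004], [-0.04, -1.92, 0, -0.004], [-0.04, -1.86, 0, -0.004], [-0.04, -1.8, 0, -0.004], [-0.04, -1.74, 0, -0.004], [-0.04, -1.68, 0, -0.004], [-0.04, -1.62, 0, -0.004], [-0.04, -1.56, 0, -0.004], [-0.04, -1.5, 0, -0.004]],
])

```text
time_s: 27.65
eef_pos: [0.5049, -0.0847, 0.3904]
ee_rot: [-0.0, 0.739, 0.673, -0.0]
force: [0.1, 0.6, -5.9]
grip_width: 0.0217
finger_force: 60.0
```

servo_tool([
  [[-0.04, -1.44, 0, -0.004], [-0.04, -1.38, 0, -0.004], [-0.04, -1.32, 0, -0.004], [-0.04, -1.26, 0, -0.004], [-0.04, -1.2, 0, -0.004], [-0.04, -1.14, 0, -0.004], [-0.04, -1.08, 0, -0.004], [-0.04, -1.02, 0, -0.004], [-0.04, -0.96, 0, -0.004], [-0.04, -0.9, 0, -0.004], [-0.04, -0.84, 0, -0.004], [-0.04, -0.78, 0, -0.004], [-0.04, -0.72, 0, -0.004], [-0.04, -0.66, 0, -0.004], [-0.04, -0.6, 0, -0.004], [-0.04, -0.54, 0, -0.004], [-0.04, -0.48, 0, -0.004], [-0.04, -0.42, 0, -0.004], [-0.04, -0.36, 0, -0.004], [-0.04, -0.3, 0, -0.004]],
])

```text
time_s: 29.65
eef_pos: [0.497, -0.2576, 0.3904]
ee_rot: [-0.0, 0.766, 0.643, -0.0]
force: [0.6, 0.2, -5.6]
grip_width: 0.0213
finger_force: 60.0
```

servo_tool([
  [[-0.04, -0.24, 0, -0.004], [-0.04, -0.18, 0, -0.004], [-0.04, -0.12, 0, -0.004], [-0.04, -0.06, 0, -0.004], [0, 0, 0, 0], [0, 0, 0, 0]],
])

```text
time_s: 30.25
eef_pos: [0.4955, -0.2633, 0.3904]
ee_rot: [-0.0, 0.771, 0.637, -0.0]
force: [0.4, 0.1, -5.8]
grip_width: 0.0214
finger_force: 60.0
```

Run:
```python
from h import *
look("over")
```

```text
t 30.25 tcp [ 0.4955 -0.2633  0.3904] yaw -0.1891 F [ 0.39  0.11 -5.75] M [ 0.018 -0.041  0.015]
side 1275 ball [   1.7    0.7 -109.1] rms 1.56
  bar slope about x 0.0028
top 1041 ball [   2.7    1.1 -110. ] rms 1.07
  bar slope about x 0.0095
```

View pics/over_side.png

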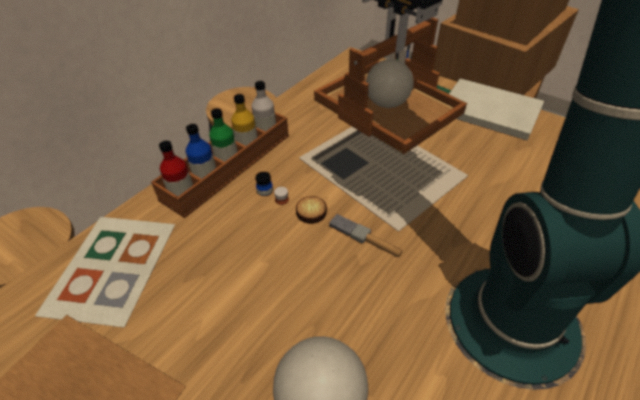

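servo_tool([
  [[0, 0, -0.3, 0], [0, 0, -0.6, 0], [0, 0, -0.9, 0], [0, 0, -1.2, 0], [0, 0, -1.2, 0], [0, 0, -1.2, 0], [0, 0, -1.2, 0], [0, 0, -1.2, 0], [0, 0, -1.2, 0], [0, 0, -1.2, 0], [0, 0, -1.2, 0], [0, 0, -1.2, 0], [0, 0, -1.2, 0], [0, 0, -1.2, 0], [0, 0, -1.2, 0], [0, 0, -1.2, 0], [0, 0, -1.2, 0], [0, 0, -0.9, 0], [0, 0, -0.6, 0], [0, 0, -0.3, 0]],
])

```text
time_s: 32.35
eef_pos: [0.4954, -0.2633, 0.1859]
ee_rot: [-0.0, 0.771, 0.637, -0.0]
force: [-0.2, -1.0, -6.1]
grip_width: 0.0217
finger_force: 60.0
```

servo_tool([
  [[0, 0, -0.05, 0], [0, 0, -0.05, 0], [0, 0, -0.05, 0], [0, 0, -0.05, 0], [0, 0, -0.05, 0], [0, 0, -0.05, 0], [0, 0, -0.05, 0], [0, 0, -0.05, 0], [0, 0, 0, 0], [0, 0, 0, 0]],
])

```text
time_s: 33.35
eef_pos: [0.4955, -0.2634, 0.1824]
ee_rot: [-0.0, 0.771, 0.637, -0.0]
force: [0.4, -0.2, -6.2]
grip_width: 0.0217
finger_force: 60.0
```

Run:
```python
from h import *
look()
```

```text
t 33.35 tcp [ 0.4955 -0.2634  0.1824] yaw -0.1892 F [ 0.37 -0.16 -6.23] M [-0.026 -0.109 -0.027]
side 842 ball [   1.5    0.7 -109. ] rms 1.88
  bar slope about x -0.0007
top 501 ball [   2.6    1.  -109.8] rms 1.39
  bar slope about x 0.0125
```

Not yet in contact; creep down until the weight is taken.

servo_tool([
  [[0, 0, -0.03, 0], [0, 0, -0.03, 0], [0, 0, -0.03, 0], [0, 0, -0.03, 0], [0, 0, -0.03, 0], [0, 0, -0.02, 0], [0, 0, 0, 0], [0, 0, 0, 0]],
])

```text
time_s: 34.25
eef_pos: [0.4955, -0.2634, 0.1807]
ee_rot: [-0.0, 0.771, 0.637, -0.0]
force: [0.0, 0.2, -5.3]
grip_width: 0.0215
finger_force: 60.0
```

servo_tool([
  [[0, 0, -0.02, 0], [0, 0, -0.02, 0], [0, 0, -0.02, 0], [0, 0, 0, 0], [0, 0, 0, 0]],
])

```text
time_s: 34.75
eef_pos: [0.4955, -0.2634, 0.1804]
ee_rot: [0.0, 0.771, 0.637, -0.0]
force: [-4.0, 2.4, 5.0]
grip_width: 0.0218
finger_force: 60.0
```

servo_tool([
  [[0, 0, 0, 0], [0, 0, 0, 0], [0, 0, 0, 0], [0, 0, 0, 0], [0, 0, 0, 0]],
], newtons=5)

```text
time_s: 35.25
eef_pos: [0.4955, -0.2634, 0.1804]
ee_rot: [0.0, 0.771, 0.637, -0.0]
force: [-5.4, 2.3, 5.5]
grip_width: 0.022
finger_force: 5.0
```

servo_tool([
  [[0, 0, 0, 0], [0, 0, 0, 0], [0, 0, 0, 0], [0, 0, 0, 0], [0, 0, 0, 0]],
], gripper=0.6)

```text
time_s: 35.75
eef_pos: [0.4955, -0.2634, 0.1801]
ee_rot: [0.0, 0.771, 0.637, -0.0]
force: [-1.0, 0.8, 0.0]
grip_width: 0.0557
finger_force: 0.0
```

Run:
```python
from h import *
look()
```

```text
t 35.75 tcp [ 0.4955 -0.2634  0.1801] yaw -0.1892 F [-0.95  0.79  0.  ] M [-0.009 -0.062  0.037]
side 808 ball [   1.4    0.7 -108.7] rms 1.87
  bar slope about x 0.0053
top 456 ball [   2.4    1.2 -109.6] rms 1.4
  bar slope about x -0.0032
```

Released; open fully and go straight up.

servo_tool([
  [[0, 0, 0, 0], [0, 0, 0, 0], [0, 0, 0.5, 0], [0, 0, 1, 0], [0, 0, 1.5, 0], [0, 0, 2, 0], [0, 0, 2, 0], [0, 0, 2, 0], [0, 0, 2, 0], [0, 0, 1, 0], [0, 0, 0, 0], [0, 0, 0, 0], [0, 0, 0, 0]],
], gripper=0.8)

```text
time_s: 37.15
eef_pos: [0.4951, -0.2632, 0.2993]
ee_rot: [-0.001, 0.771, 0.637, -0.0]
force: [0.2, 0.7, 0.3]
grip_width: 0.0751
finger_force: 0.0
```

Run:
```python
from h import *
p,d=env.capture("side"); cv2.imwrite("pics/end.png",p); W=cloud("side",d); x,y,z=np.moveaxis(W,-1,0)
u=(x>.3)&(x<.7)&(y<-.08)&(y>-.45)&(z>.165)&(z<.203)
print("bar",rect(W[u]))
S=cv2.cvtColor(p,cv2.COLOR_BGR2HSV)[...,1]; m=(x>.35)&(x<.65)&(y<-.15)&(y>-.38)&(z>.03)&(z<.135)&(S<75)
Q=W[cv2.erode(m.astype(np.uint8),np.ones((3,3)))>0]
print("ball",least_squares(lambda v:np.linalg.norm(Q-v,axis=1)-.06,np.median(Q,0),loss='soft_l1',f_scale=.002).x.round(4)); s=env.state(); print(s['time_s'],s['force'],s['eef_pos'])
```

```text
bar (array([ 493.2, -261.1]), array([269.3,  47.3]), 79.31)
ball [ 0.4595 -0.1919  0.1271]
37.2 [-0.18027031 -0.43730501  0.07632106] [ 0.49513781 -0.26328679  0.29927829]
```

View pics/end.png

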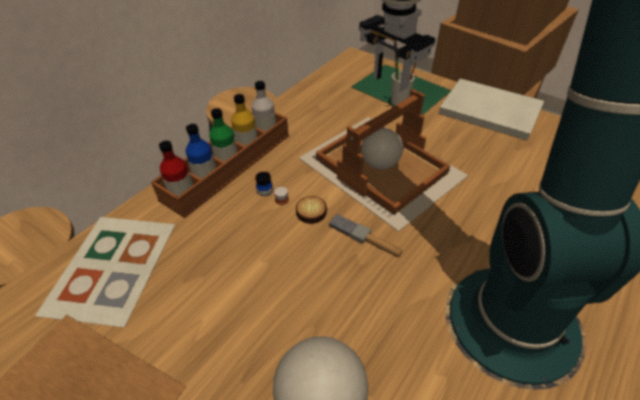

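The picture shows the tray on the newspaper with the ball under the bar at (381,149) and the gripper clear of it. That last ball fit went wrong because of a poor starting guess, so I'll refit it and hand in only if it's centred.

Run:
```python
from h import *
ok=[]
for n in("side","top"):
    p,d=env.capture(n); W=cloud(n,d)-[.4943,-.262,0]; x,y,z=np.moveaxis(W,-1,0)
    S=cv2.cvtColor(p,cv2.COLOR_BGR2HSV)[...,1]; m=(abs(x)<.1)&(abs(y)<.09)&(z>.035)&(z<.135)&(S<75)
    Q=W[cv2.erode(m.astype(np.uint8),np.ones((3,3)))>0]
    r=least_squares(lambda v:np.linalg.norm(Q-v,axis=1)-.06,[0,0,.07],loss='soft_l1',f_scale=.002).x
    print(n,len(Q),r.round(4)); ok.append(np.hypot(*r[:2])<.015)
if all(ok): print(env.hand_in())
```

```text
side 1007 [ 0.0026 -0.0011  0.0711]
top 787 [ 0.004  -0.0003  0.0704]
the job is handed in; nothing more can be done
None
```

I handed the job in at about 37 s: the ball rolled to the far side, back, and into the middle. The tray is set down and released on the middle of the newspaper, about 1 mm and 0.01 rad off by measurement, with the ball within 5 mm of the tray's middle; the verdict was not shown.

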